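# Press the insert into the drawer knob and hold it home

## Task

Knobs are being fitted with threaded inserts on the small arbor press. First drop the finished drawer knob, the one standing by itself on the bench, into the slatted wooden crate; then flip the press's safety catch back, clear of the lever's stop lug, and only after that pull the lever down until the brass insert is pressed flush into the next knob, which is waiting under the ram. Finish while holding the lever down with the press bearing firmly on the insert (the glue has to grab, and the lever springs up if let go), and leave everything else on the bench where it stands.

Things in the scene. Friction and masses are not known exactly. Their poses are not given: they have to be found in the camera images.
- finished_knob: finished dark wooden drawer knob, loose, 30 g, standing by itself on the bench on its face, screw end up: head 39 mm across (widest 8 mm above its face), neck 18 mm across at 24 mm, screw end 25 mm across, 34 mm tall, brass insert flush in its top. Origin: centre of its underside, z up
- crate: open slatted crate of pale wood, fixed, outside 200 mm along its x, 160 mm along its y, 75 mm high, walls 7 mm; two finished knobs already stand in it near its +x wall. Origin: centre of its underside
- press: grey cast-iron arbor press, fixed. Origin: on the bench under the ram's axis; its front faces its own -x, z up. Base 270 by 132 mm (x from -110 to +160), column behind the ram, head 72 mm wide (y), x -45 to +148 and z 165 to 265 mm; the steel ram, 25 mm square, stands up out of the head to 298 mm. Lever and safety catch are on its -y side
- press_lever (a joint): lever of the press, rad: 0 = up, where a spring keeps it; grows as the handle is pulled down to the front; hard stop at 1.05. Hinge along the press's y. The ram sinks 18 mm per rad, meets the insert at 0.4 to 0.5 rad and has it flush at about 0.8; from there to the stop the sprung foot presses ever harder. Takes 3 to 10 N at the handle; let go, it springs back up
- lever_pivot (a point): point on the lever's hinge axis, in the plane of the lever bar; 30 mm behind the ram's axis, 72 mm out to the press's -y side, 215 mm above the bench
- lever_handle (a point): centre of the round black plastic grip on the lever's end, 24 mm thick, 84 mm long along the bar, 178 mm from lever_pivot. At joint 0 the bar rises 0.56 rad towards the press's front (grip centre 310 mm above the bench); at the stop it hangs 0.49 rad below level. Can be pinched from above along the press's y, or pushed down
- catch (a joint): safety catch, a steel pawl on the -y side of the head above the lever hub, rad: near 0 = engaged (its tooth stands in front of the lug on the hub and blocks the lever); grows as it is flipped up and back towards the press's rear (+x), stop at 1.1; clear of the lug from about 0.3. Stiff hinge: takes about 1 N at the tab and stays where it is left
- catch_pivot (a point): hinge axis of the catch (along the press's y): 78 mm behind the ram's axis, 47 mm out to -y, 252 mm above the bench
- catch_tab (a point): point on the front (-x) face of the catch's upright thumb tab, 16 mm under its top edge. With the catch engaged it is 60 mm in front of and 48 mm above catch_pivot. Tab 18 mm wide (y), 6 mm thick, its top 316 mm above the bench; push it to the press's +x from the front, or pinch it, following the arc about catch_pivot
- new_insert: brass threaded insert, 10 mm across, standing 5 to 7 mm proud in the top of the next knob, which is like the finished one and is held screw end up in a nest on the press's anvil under the ram, its top 86 mm above the bench. Origin: centre of the insert's top face: 86 mm above the bench when flush. It moves stiffly (12 N) and stays where it is pushed
- press_foot: round steel foot, 25 mm across, on a stiff spring under the ram, which presses on the insert with 24 N or more once the insert is flush and the lever is pulled further. Origin: centre of its underside, 100 mm above the bench with the lever up
- paint_tube0: metal paint tube, 110 mm long, lying on the bench; leave alone
- paint_tube1: another paint tube; leave alone
- screwdriver: screwdriver lying on the bench; leave alone
- glue_bottle: white glue bottle, 44 mm across, 115 mm tall; leave alone
- sanding_block: cork sanding block, 95 by 60 by 33 mm; leave alone
- insert_jar: clear open jar of brass inserts, 68 mm across, 60 mm tall; leave alone
Not all that is in view belongs to the job. What is shaped like the finished_knob but red or turquoise is not meant.

How it is judged:
By the outcome, as a careful person would: the job done as asked, in the order asked, and still so for the second after the job is handed in, while the arm keeps its last pose, push and grip.
It also fails if it takes over 69 s, if anything falls off the work surface, if the arm or the gripper's body presses on something with over 40 N, if the wrist force passes 120 N, or if a joint passes its speed limit or range.

## Robot

A 6-joint arm with a two-finger parallel gripper is mounted at the origin on the work surface. World frame = base frame: x ahead of the robot, y to its left, z up, the work surface at z = 0. Lengths are in m, angles in degrees, forces in N, time in s.
With the tool pointing down it reaches from about 0.375 to 0.9 m from the base axis. Payload 3.1 kg.
Tool frame: the origin (TCP) lies at the very end of the fingers, on their centre line; the grasp point (between the pads) lies 19 mm behind it; z points along the fingers, y is the line along which they close (so a half turn about z gives the same grasp; the last joint's range is limited). The gripper opens to 87 mm and grips with 3 to 60 N. Pads are 19 mm wide; open, the fingers measure 117 mm over their backs; the gripper's body (75 mm by 190 mm) begins 51 mm behind the grasp point.
Start: joints at [-80.071, 30.224, 82.088, -0, 67.689, -10.227], TCP at [0.215, -0.587, 0.223] pointing down, gripper open.
Joint ranges: [-176.69, 176.69], [-43.24, 126.21], [12.49, 139.97], [-82, 262], [0, 151.66], [-163.58, 163.58]. Speed limits (degrees/s): [159.86, 159.86, 180, 180, 180, 180].

## Interface

Orientations are given as a 3x3 rotation matrix whose columns are the frame's x, y, z axes.
In Python, from rig import readout, cams, bot gives the robot as it stands.
- The arm moves only by the shell command python3 -m inch 'ROWS'. ROWS is JSON, a list of rows, each a list of 5 numbers: the shift along the world's x, y, z in cm, then the turn about the world's z in degrees, then the finger opening in cm, from 0 to 8.7. In form: [[dx, dy, dz, twist, fingers], ...]. A call has 1 to 10 rows; each row is the pose to reach, as a shift and turn from the pose commanded when the call began; what a row does not reach only later rows make up. A row lasts 1/12 s, in which the tool goes at most 41.7 mm and 7.16 degrees, less where a joint would pass 70% of its speed; a pose out of reach is approached as far as the arm can. A call with a gripper value outside its range is refused whole. The fingers move at their own pace and stop on an object; the grip force is fixed at half the most. Time passes only in rows, so rows that repeat a pose let the fingers close. It gives the time, the measured TCP pose, the force, the opening and the grip force at its end, in the units of the state.
- readout.read_state(): the state, without advancing time (a new reading comes with each control period).
- cams.capture(name): name is "scene" or "top" or "wrist"; returns a dict with "image" (420x560x3 uint8, blue, green, red), "intrinsics" (3x3 intrinsics, pixels), "xyz" and "rotation" of the camera in the world; the wrist camera has in their place "tool_from_camera" (4x4, takes a point from camera to tool coordinates, whose origin is the TCP and whose axes are the flange's). Camera axes: x right, y down, z forward; pixel columns grow to the right and rows downward; lengths in m; the calibration is good to about 2 mm. A picture is of the moment at which its call begins: read the wrist's pose just before it. There is no depth.
- bot.hand_in(): hands the job in; it is judged then, once.
The state is a dict: "time_s": time; "joint_positions": joint angles; "qvel": joint speeds; "tau": joint torques, N m; "position": TCP position; "tcp_rot": TCP orientation; "force": force on the tool from outside, world axes, zero at the start; "moment": the same for the moment, N m; "opening": opening from 0.0 (shut) to 1.0 (fully open); "grasp_force": force on a finger pad.
Only numpy, scipy, OpenCV 4.12 (cv2) and the standard library are available. Lean on these libraries where they do the work, as an engineer would, in place of code of your own. Each camera call takes 0.05 s, during which the arm holds its last target. There are 200 camera calls.

## Working session

There is one attempt and no reset: what is moved stays moved. The work goes in short steps, Python scripts to look and compute and a shell command to move; the robot and the scene stay as the last step left them, time stands still between calls to the robot, and variables do not carry over. Pictures are saved under pics/ and viewed, at most 10 in all, crops included, and the job is handed in when it is done.

```bash
mkdir -p pics; ls; cat > h.py <<'E'
import numpy as np, cv2
from rig import readout, cams, bot
def snap(n,f):
    s=readout.read_state(); c=cams.capture(n); cv2.imwrite('pics/'+f,c['image'])
    K=np.array(c['intrinsics'])
    if n=='wrist':
        T=np.eye(4);T[:3,:3]=s['tcp_rot'];T[:3,3]=s['position'];T=T@np.array(c['tool_from_camera'])
        R,t=T[:3,:3],T[:3,3]
    else: R,t=np.array(c['rotation']),np.array(c['xyz'])
    np.savez('pics/'+f+'.npz',K=K,R=R,t=t)
def onz(f,u,v,z):
    d=np.load('pics/'+f+'.npz'); r=d['R']@np.linalg.solve(d['K'],[u,v,1.]); return d['t']+r*(z-d['t'][2])/r[2]
def proj(f,p):
    d=np.load('pics/'+f+'.npz'); q=d['K']@(d['R'].T@(np.array(p)-d['t'])); return q[:2]/q[2]
E
python3 - <<'E'
from h import *
for n in('scene','top'):
    snap(n,n+'0.png')
    d=np.load(f'pics/{n}0.png.npz');print(n,d['t'],d['R'].round(3).tolist(),d['K'][0])
a=cv2.imread('pics/scene0.png');b=cv2.imread('pics/top0.png')
E
```

```text
pics
scene [ 0.97454467 -0.18678164  0.98563069] [[0.373, 0.794, -0.48], [0.928, -0.315, 0.199], [0.007, -0.52, -0.854]] [382.04417869   0.         287.64468333]
top [0.24212209 0.03030626 1.44260986] [[-0.079, -0.969, 0.235], [-0.997, 0.077, -0.016], [-0.003, -0.236, -0.972]] [464.46200746   0.         280.28426246]
```

View pics/scene0.png

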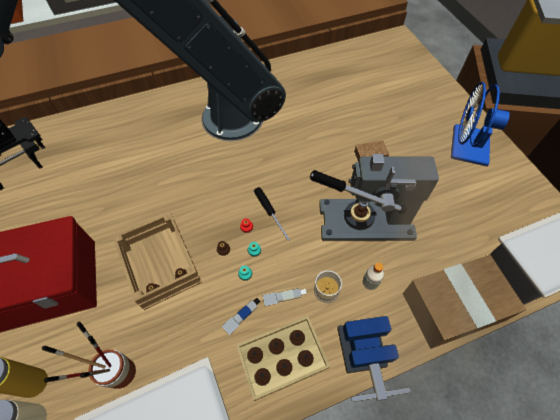

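View pics/top0.png

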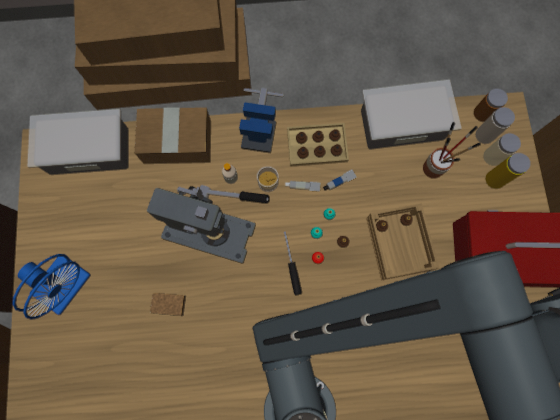

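The top view shows the lone dark knob at (343,241). The possible confusions are red (318,258), turquoise (330,214) and (317,233), two dark knobs in the crate (382,226) and (406,219), and six in the tray around (318,145). I choose (343,241), which is scene (223,248). Next is a close crop of it and the press.

```bash
python3 - <<'E'
from h import *
a=cv2.imread('pics/scene0.png');b=cv2.imread('pics/top0.png')
z=lambda i,x,y,w,h,s:cv2.resize(i[y:y+h,x:x+w],None,fx=s,fy=s,interpolation=cv2.INTER_CUBIC)
A=z(a,305,140,133,100,3);B=z(b,145,175,133,100,3);C=z(a,110,200,160,120,2.5);D=z(b,300,190,140,105,2.85)
o=np.zeros((600,800,3),np.uint8)
for k,i in enumerate((A,B,C,D)):
    y,x=(k//2)*300,(k%2)*400;h,w=i.shape[:2];h=min(h,300);w=min(w,400);o[y:y+h,x:x+w]=i[:h,:w]
cv2.imwrite('pics/m1.png',o)
for n,u,v,zz in(('top',343.5,240,.034),('scene',223,246,.034),('top',201,212,.298),('scene',377,158,.298)): print(n,onz(n+'0.png',u,v,zz))
E
```

```text
top [ 0.48036297 -0.17918244  0.034     ]
scene [ 0.48919667 -0.17588543  0.034     ]
top [0.53605883 0.21242046 0.298     ]
scene [0.54052553 0.21334422 0.298     ]
```

View pics/m1.png

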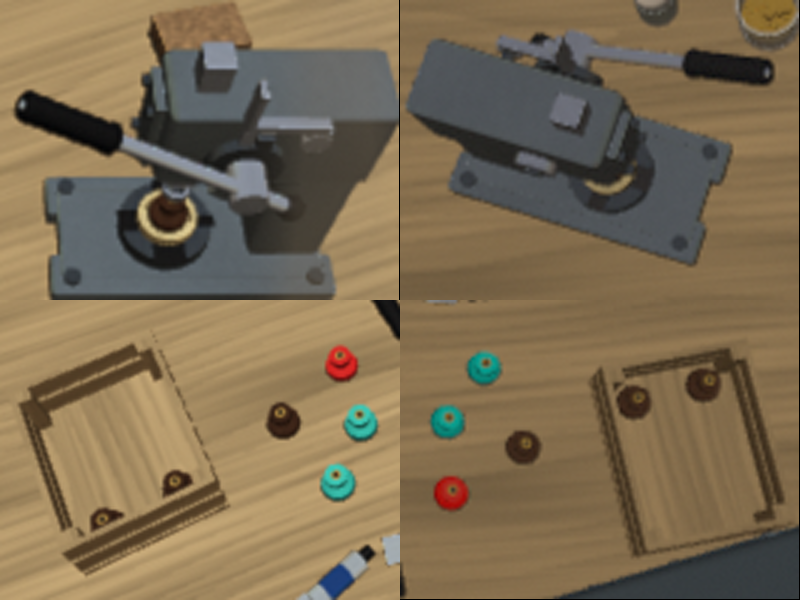

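The crop confirms the lone dark knob with its brass top and shows the press landmarks. Now I fit the press and crate poses and refine the knob.

```bash
cat > press.py <<'E'
from h import *
from scipy.optimize import least_squares
A=lambda u,v:(305+u/3,140+v/3)
B=lambda u,v:(145+(u-400)/3,175+v/3)
C=lambda u,v:(110+u/2.5,200+(v-300)/2.5)
D=lambda u,v:(300+(u-400)/2.85,190+(v-300)/2.85)
if __name__=='__main__':
    S,T='scene0.png','top0.png'
    P=[(S,A(221,56),(0,0,298)),(T,B(571,109),(0,0,298)),(T,B(731,146),(-110,-66,None)),(T,B(697,262),(-110,66,None)),(T,B(450,190),(160,66,None)),
     (S,A(51,292),(-110,-66,None)),(S,A(44,180),(-110,66,None)),(S,A(70,122),(-121,-72,309.5)),(T,B(729,67),(-121,-72,309.5)),(S,A(265,85),(21,-47,316))]
    def w(p,q,hb):
        c,s=np.cos(p[2]),np.sin(p[2]);return [p[0]+(c*q[0]-s*q[1])/1e3,p[1]+(s*q[0]+c*q[1])/1e3,(hb if q[2] is None else q[2]/1e3)]
    f=lambda p:np.concatenate([proj(n,w(p,q,p[3]))-u for n,u,q in P])
    r=least_squares(f,[.54,.21,1.3,.02],loss='soft_l1');p=r.x
    print(p,np.degrees(p[2]));print(f(p).reshape(-1,2).round(1).tolist())
    for n,q in dict(handle=(-121,-72,309.5),pivot=(30,-72,215),tab=(18,-47,300),catchpiv=(78,-47,252)).items(): print(n,np.round(w(p,q,0),4))
    print('knob',onz(T,*D(524,438),.034),onz(S,*C(281,409),.034))
    # crate corners at rim z=.075
    for u in ((592,372),(735,350),(783,512),(636,555)): print('crateT',onz(T,*D(*u),.075)[:2].round(3))
    for u in ((20,402),(152,335),(228,500),(85,573)): print('crateS',onz(S,*C(*u),.075)[:2].round(3))
E
python3 press.py; python3 -c "
from h import *
s=readout.read_state();print(s['position'],np.round(s['tcp_rot'],3).tolist(),s['opening'],s['time_s'])
c=cams.capture('wrist');print(np.round(c['tool_from_camera'],3).tolist(),c['intrinsics'])"
```

```text
[0.5391145  0.21565485 1.20352368 0.01397857] 68.95682713539873
[[-1.1, -1.4], [-2.3, -0.4], [-0.3, -1.1], [-1.7, 0.3], [-1.7, -0.2], [-0.7, 1.8], [-1.0, -0.2], [-0.7, -0.2], [-1.3, -0.8], [-1.5, 0.5]]
handle [0.5629 0.0769 0.3095]
pivot [0.6171 0.2178 0.215 ]
tab [0.5894 0.2156 0.3   ]
catchpiv [0.611  0.2716 0.252 ]
knob [ 0.4852617  -0.17975545  0.034     ] [ 0.48158777 -0.17529754  0.034     ]
crateT [ 0.543 -0.253]
crateT [ 0.555 -0.408]
crateT [ 0.38  -0.432]
crateT [ 0.348 -0.275]
crateS [ 0.393 -0.429]
crateS [ 0.364 -0.281]
crateS [ 0.58  -0.254]
crateS [ 0.601 -0.4  ]
[ 0.21527865 -0.58603578  0.22165499] [[0.939, 0.345, -0.0], [0.345, -0.939, 0.002], [0.0, -0.002, -1.0]] 0.9978017838286836 0.1
[[-0.001, -0.959, -0.283, 0.078], [1.0, -0.0, -0.001, 0.0], [0.001, -0.283, 0.959, -0.161], [0.0, 0.0, 0.0, 1.0]] [[364.60043731   0.         276.63526302]
 [  0.         364.60043731 209.32486192]
 [  0.           0.           1.        ]]
```

```bash
python3 -m inch '[[2.2,3.4,-0.5,5,8],[4.4,6.8,-1,10,8],[6.6,10.2,-1.5,15,8],[8.8,13.6,-2,20,8],[11,17,-2.5,25,8],[13.2,20.4,-3,30,7],[15.4,23.8,-3.5,35,6],[17.6,27.2,-4,40,5.5],[19.8,30.6,-5,45,5.5],[22,34,-6,50,5.5]]' | tail -5; python3 -m inch '[[1.6,2.3,-1,0,5.5],[3.2,4.6,-2,0,5.5],[4.8,6.9,-3,0,5.5],[4.8,6.9,-3,0,5.5],[4.8,6.9,-3,0,5.5]]'|tail -5
python3 - <<'E'
from h import *
snap('wrist','w1.png');print(proj('w1.png',(.4835,-.1775,.034)),proj('w1.png',(.4835,-.1775,.0)))
E
```

```text
position: [0.4362, -0.2452, 0.1625]
tcp_rot: [[0.336, 0.942, 0.001], [0.942, -0.336, -0.001], [-0.0, 0.001, -1.0]]
force: [0.2, -0.5, 0.5]
opening: 0.668
grasp_force: 0.0
position: [0.4834, -0.1763, 0.1319]
tcp_rot: [[0.336, 0.942, -0.002], [0.942, -0.336, 0.001], [0.0, -0.002, -1.0]]
force: [-0.9, 0.5, 0.8]
opening: 0.631
grasp_force: 0.0
[277.49032078 212.60653084] [277.515077  200.7354107]
```

View pics/w1.png

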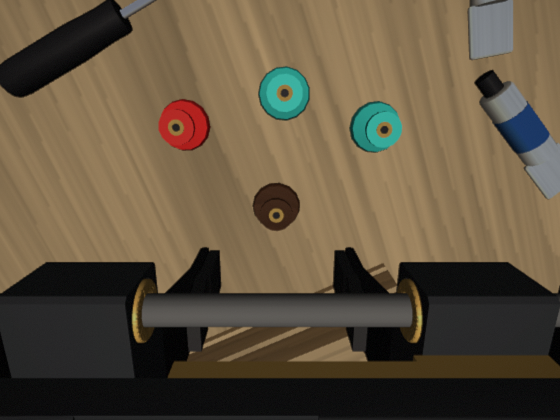

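The wrist view shows the knob insert at (276,215), predicted (277,213), centred between the fingers and clear of neighbours. Descending.

```bash
python3 -m inch '[[0,-0.2,-3,0,5.5],[0,-0.2,-6,0,5.5],[0,-0.2,-9,0,5.5],[0,-0.2,-11,0,5.5],[0,-0.2,-12.3,0,5.5],[0,-0.2,-12.5,0,5.5],[0,-0.2,-12.5,0,4],[0,-0.2,-12.5,0,2.5],[0,-0.2,-12.5,0,1],[0,-0.2,-12.5,0,1]]'|tail -5; python3 -m inch '[[0,0,0,0,1],[0,0,0,0,1],[0,0,0,0,1],[0,0,2,0,1],[0,0,5,0,1],[0,0,8,0,1],[0,0,11,0,1]]'
python3 - <<'E'
from h import *
for u in((382,226),(406,219)):print(onz('top0.png',*u,.035))
E
```

```text
position: [0.484, -0.1804, 0.0088]
tcp_rot: [[0.34, 0.941, 0.002], [0.941, -0.34, -0.001], [-0.001, 0.002, -1.0]]
force: [0.2, -0.5, 0.3]
opening: 0.416
grasp_force: 29.3
time_s: 2.87
position: [0.4828, -0.1793, 0.1185]
tcp_rot: [[0.339, 0.941, -0.001], [0.941, -0.339, 0.001], [0.0, -0.001, -1.0]]
force: [-0.7, -1.1, 0.3]
opening: 0.414
grasp_force: 29.1
[ 0.51443713 -0.30260684  0.035     ]
[ 0.5305678  -0.37973508  0.035     ]
```

```bash
python3 -m inch '[[-0.9,-3.5,0.5,0,1],[-1.8,-7,0.5,0,1],[-2.7,-10.5,0.5,0,1],[-3.5,-14,0.5,0,1],[-4.3,-17.3,0.5,0,1],[-4.3,-17.3,0.5,0,1],[-4.3,-17.3,0.5,0,1]]'|tail -5
python3 - <<'E'
from h import *
snap('top','t2.png');snap('wrist','w2.png')
a=cv2.imread('pics/w2.png');b=cv2.imread('pics/top0.png')
cv2.imwrite('pics/v2.png',a[:,:])
E
```

```text
position: [0.4398, -0.3545, 0.1225]
tcp_rot: [[0.343, 0.939, 0.001], [0.939, -0.343, -0.0], [-0.0, 0.001, -1.0]]
force: [0.8, 0.3, -0.2]
opening: 0.41
grasp_force: 29.1
```

View pics/v2.png

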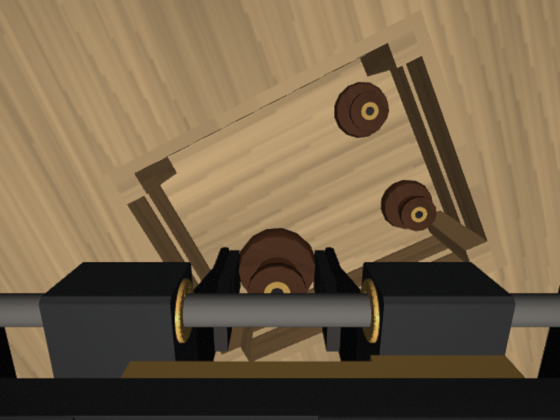

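```bash
python3 - <<'E'
from h import *
f='w2.png'
for p in((.44,-.3545,.007),(.44,-.3545,.03)):print(proj(f,p))
for u in ((200,285),(430,240),(165,180),(245,330),(460,240)):print(u,onz(f,*u,.007)[:2],onz(f,*u,.075)[:2])
E
```

```text
[277.90191742 207.13862433]
[277.94154648 215.82716089]
(200, 285) [ 0.35514613 -0.39624152] [ 0.38255906 -0.36765199]
(430, 240) [ 0.54631309 -0.42247345] [ 0.52671344 -0.38743285]
(165, 180) [ 0.36542938 -0.30426703] [ 0.39031342 -0.29829626]
(245, 330) [ 0.3748518  -0.44983487] [ 0.39741864 -0.40806543]
(460, 240) [ 0.56911682 -0.43073618] [ 0.54390918 -0.39366358]
```

The knob will land at pixel (278,207), in the middle of the free crate floor. Lowering and releasing.

```bash
python3 -m inch '[[0,0,-3,0,1],[0,0,-6,0,1],[0,0,-8,0,1],[0,0,-9.4,0,1],[0,0,-10.2,0,1],[0,0,-10.2,0,1],[0,0,-10.2,0,1]]'|tail -5;python3 -m inch '[[0,0,0,0,3.8],[0,0,0,0,4.5],[0,0,0,0,5.3],[0,0,0,0,5.3],[0,0,3,0,5.3],[0,0,6,0,5.3],[0,0,10,0,5.3],[0,0,14,0,5.3],[0,0,18,0,4],[0,0,22,0,3]]'
python3 - <<'E'
from h import *
snap('wrist','w3.png')
cv2.imwrite('pics/v3.png',cv2.imread('pics/w3.png')[100:360,100:480])
E
```

```text
position: [0.4407, -0.3517, 0.0206]
tcp_rot: [[0.338, 0.941, -0.0], [0.941, -0.338, 0.001], [0.0, -0.001, -1.0]]
force: [-0.2, -0.7, -0.3]
opening: 0.411
grasp_force: 29.1
time_s: 4.97
position: [0.4399, -0.3524, 0.243]
tcp_rot: [[0.34, 0.941, 0.0], [0.941, -0.34, -0.0], [-0.0, 0.0, -1.0]]
force: [0.9, -0.4, 0.4]
opening: 0.53
grasp_force: 0.0
```

View pics/v3.png

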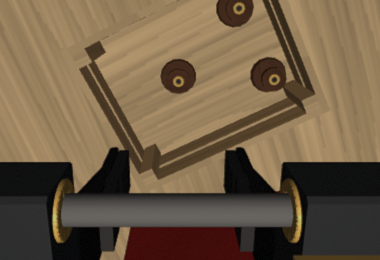

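The knob stands upright in the crate at (178,77) of the crop, next to the other two. Next is the catch, going high over the lever handle.

```bash
python3 -m inch '[[0,0,3.5,0,0],[0.5,1.8,7,0,0],[1.1,4.5,10,0,0],[1.9,7.5,12,0,0],[2.8,11,14,0,0],[3.7,14.5,15.7,0,0],[4.6,18.2,15.7,0,0],[5.5,22,15.7,0,0],[6.4,25.8,15.7,0,0],[7.3,29,15.7,0,0]]'|tail -5; python3 -m inch '[[1,4,0,-1,0],[2,8,0,-1,0],[3,12,0,-1,0],[4,16,0,-1,0],[5,20,0,-1,0],[6.4,24.5,0,-1,0],[6.4,24.5,0,-1,0],[6.4,24.5,0,-1,0]]'
python3 - <<'E'
from h import *
snap('wrist','w4.png');snap('scene','s4.png')
for p in ((.5894,.2156,.3),(.5905,.2184,.316)):print(proj('w4.png',p))
E
```

```text
position: [0.5129, -0.0602, 0.398]
tcp_rot: [[0.339, 0.941, 0.001], [0.941, -0.339, 0.0], [0.001, 0.001, -1.0]]
force: [1.3, -0.1, -0.2]
opening: 0.006
grasp_force: 0.0
time_s: 6.52
position: [0.5772, 0.1847, 0.3969]
tcp_rot: [[0.352, 0.936, -0.001], [0.936, -0.352, 0.0], [-0.0, -0.001, -1.0]]
force: [-0.6, -0.6, 0.1]
opening: 0.003
grasp_force: 0.0
[277.41472973 166.98835964]
[277.49167572 166.60711798]
```

View pics/w4.png

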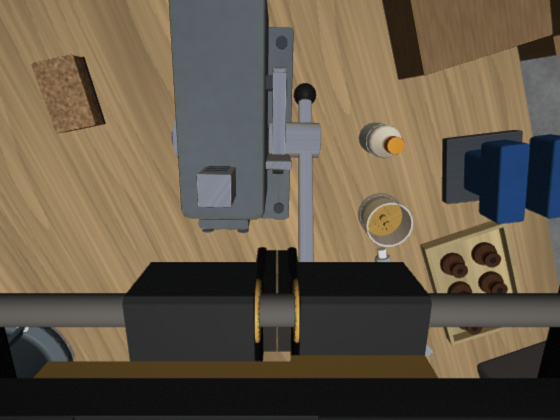

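The tab is at (278,166), as predicted. Descending in front of it and pushing along the arc.

```bash
python3 -m inch '[[0,0,-3.5,0,0],[0,0,-7,0,0],[0,0,-9.5,0,0],[0,0,-10.3,0,0],[0.4,0.9,-10.3,0,0],[0.65,1.7,-10.3,0,0],[0.9,2.3,-10.1,0,0],[0.9,2.3,-10.1,0,0]]'|tail -5;python3 -m inch '[[0.18,0.5,0.5,0,0],[0.4,1.0,0.9,0,0],[0.6,1.55,1.3,0,0],[0.8,2.1,1.6,0,0],[1.0,2.65,1.85,0,0],[1.2,3.2,2.1,0,0],[1.45,3.75,2.3,0,0],[1.65,4.3,2.45,0,0],[1.8,4.7,2.5,0,0],[1.8,4.7,2.5,0,0]]'
python3 -c "
from h import *
snap('scene','s5.png')
a=cv2.imread('pics/s5.png')[130:240,300:440];cv2.imwrite('pics/v5.png',cv2.resize(a,None,fx=4,fy=4,interpolation=2))"
```

```text
position: [0.5882, 0.2062, 0.2994]
tcp_rot: [[0.355, 0.935, 0.005], [0.935, -0.355, 0.0], [0.002, 0.005, -1.0]]
force: [-1.4, 0.3, 0.7]
opening: 0.003
grasp_force: 0.2
time_s: 8.12
position: [0.6064, 0.2541, 0.3254]
tcp_rot: [[0.355, 0.935, 0.008], [0.935, -0.355, 0.003], [0.005, 0.006, -1.0]]
force: [0.2, -0.4, 5.4]
opening: 0.006
grasp_force: 2.5
```

View pics/v5.png

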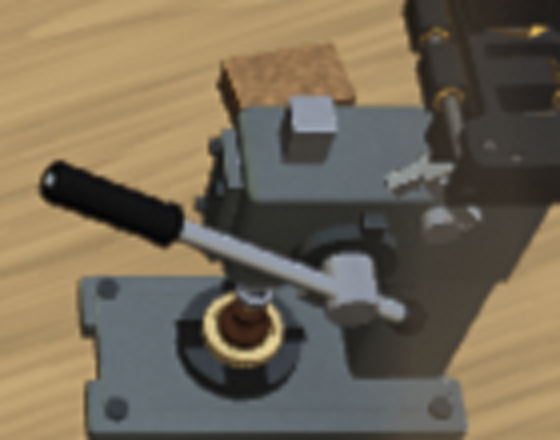

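The catch is flipped well back: its tooth is at (405,178) and the bare lug at (375,220). Next I retreat, go above the grip near its outer end, and lower with the fingers open.

```bash
python3 -m inch '[[-0.4,-1,0.5,0,0],[-0.4,-1,4,0,0],[-0.4,-1,7.5,0,2],[-1,-3.5,9,0,6],[-2,-7.3,9,0,6],[-3,-11.1,9,0,6],[-4,-14.9,9,0,6],[-5,-18,9,0,6],[-5,-19.4,9,0,6],[-5,-19.4,9,0,6]]'|tail -5
python3 - <<'E'
from h import *
snap('wrist','w6.png');snap('scene','s6.png')
for a in (-.042,0,.042):
    r=.178+a; px=.03-r*np.cos(.56);pz=.215+r*np.sin(.56)
    print(proj('s6.png',(.5391+.359*px+.933*.072,.2157+.933*px-.359*.072,pz)))
print(readout.read_state()['position'])
a=cv2.imread('pics/s6.png')[110:230,280:440];cv2.imwrite('pics/v6.png',cv2.resize(a,None,fx=4,fy=4,interpolation=2))
E
```

```text
position: [0.5538, 0.0554, 0.4125]
tcp_rot: [[0.36, 0.933, 0.001], [0.933, -0.36, -0.001], [-0.0, 0.001, -1.0]]
force: [1.1, 0.2, 0.0]
opening: 0.525
grasp_force: 0.0
[342.75278069 186.09420592]
[327.70863398 180.38446186]
[311.93724195 174.39870449]
[0.55429731 0.0581902  0.41222734]
```

View pics/v6.png

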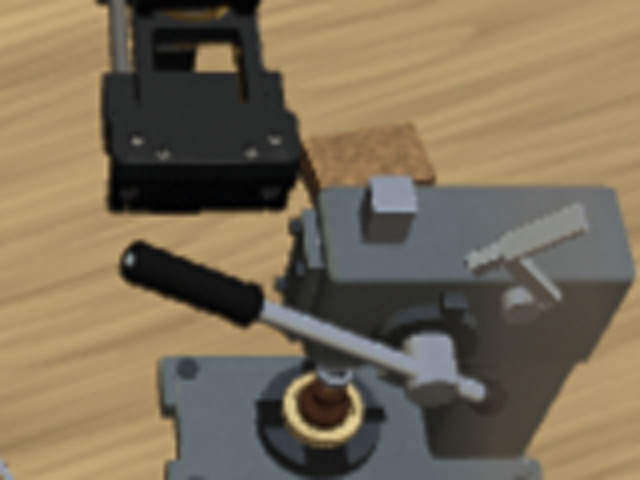

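The catch is fully back and the grip lies where predicted. Descending and pinching it.

```bash
python3 -m inch '[[0.2,0.2,-3,0,5.5],[0.2,0.2,-6,0,5.5],[0.2,0.2,-9,0,5.5],[0.2,0.2,-10.5,0,5.5],[0.2,0.2,-10.5,0,4.5],[0.2,0.2,-10.5,0,2],[0.2,0.2,-10.5,0,1],[0.2,0.2,-10.5,0,1],[0.2,0.2,-10.5,0,1],[0.2,0.2,-10.5,0,1]]'
python3 - <<'E'
import numpy as np
x0,z0=.03-.2*np.cos(.56),.2*np.sin(.56)
for q in np.arange(.1,1.11,.1):
    a=.56-q; dx=(.03-.2*np.cos(a))-x0; dz=.2*np.sin(a)-z0
    print(round(q,2),np.round([36*dx+0,93.3*dx,100*dz],2))
E
```

```text
time_s: 9.93
position: [0.5556, 0.0609, 0.3077]
tcp_rot: [[0.356, 0.935, -0.001], [0.935, -0.356, 0.001], [0.001, -0.001, -1.0]]
force: [0.5, -1.6, 2.1]
opening: 0.267
grasp_force: 30.2
0.1 [-0.35 -0.91 -1.74]
0.2 [-0.64 -1.65 -3.58]
0.3 [-0.86 -2.22 -5.48]
0.4 [-1.01 -2.61 -7.44]
0.5 [-1.09 -2.82 -9.42]
0.6 [ -1.09  -2.84 -11.42]
0.7 [ -1.03  -2.67 -13.41]
0.8 [ -0.89  -2.32 -15.38]
0.9 [ -0.69  -1.78 -17.29]
1.0 [ -0.41  -1.07 -19.14]
1.1 [ -0.08  -0.2  -20.91]
```

```bash
python3 -m inch '[[-0.2,-0.45,-0.9,0,1],[-0.35,-0.9,-1.75,0,1],[-0.5,-1.3,-2.65,0,1],[-0.65,-1.65,-3.6,0,1],[-0.75,-1.95,-4.5,0,1],[-0.85,-2.2,-5.5,0,1],[-0.95,-2.4,-6.5,0,1],[-1,-2.6,-7.45,0,1]]'; python3 -m inch '[[-0.05,-0.1,-1,0,1],[-0.1,-0.2,-2,0,1],[-0.1,-0.25,-3,0,1],[-0.1,-0.25,-4,0,1],[-0.05,-0.15,-5,0,1],[0,-0.05,-6,0,1],[0.05,0.1,-7,0,1],[0.1,0.3,-7.9,0,1],[0.1,0.3,-7.9,0,1]]'
```

```text
time_s: 10.6
position: [0.5452, 0.0343, 0.2313]
tcp_rot: [[0.356, 0.934, -0.002], [0.934, -0.356, 0.001], [-0.0, -0.002, -1.0]]
force: [-4.5, 2.4, 3.7]
opening: 0.27
grasp_force: 30.0
time_s: 11.35
position: [0.5464, 0.0374, 0.1514]
tcp_rot: [[0.356, 0.935, -0.003], [0.935, -0.356, 0.0], [-0.001, -0.003, -1.0]]
force: [-4.5, 0.9, 7.3]
opening: 0.266
grasp_force: 30.0
```

```bash
python3 -m inch '[[0.1,0.25,-1,0,1],[0.2,0.55,-1.9,0,1],[0.35,0.9,-2.9,0,1],[0.45,1.2,-3.6,0,1],[0.45,1.2,-3.6,0,1],[0.45,1.2,-3.6,0,1],[0.45,1.2,-3.6,0,1],[0.45,1.2,-3.6,0,1],[0.45,1.2,-3.6,0,1]]'
python3 - <<'E'
from h import *
snap('scene','s8.png')
s=readout.read_state();p=np.array(s['position'])
a=cv2.imread('pics/s8.png')[100:240,270:440];cv2.imwrite('pics/v8.png',cv2.resize(a,None,fx=4,fy=4,interpolation=2))
d=p[:2]-[.5391,.2157];px=.359*d[0]+.933*d[1];print(p,px,'angle',.56+np.arctan2(.215-(p[2]+.014),.03-px),np.hypot(.201-p[2],.03-px))
E
```

```text
time_s: 12.1
position: [0.5508, 0.0486, 0.1171]
tcp_rot: [[0.355, 0.935, -0.002], [0.935, -0.355, -0.001], [-0.002, -0.002, -1.0]]
force: [-5.5, -1.6, 7.2]
opening: 0.265
grasp_force: 30.0
[0.55086052 0.04855517 0.11713695] -0.1517240991094043 angle 0.9923641651584718 0.2001415974509635
```

View pics/v8.png

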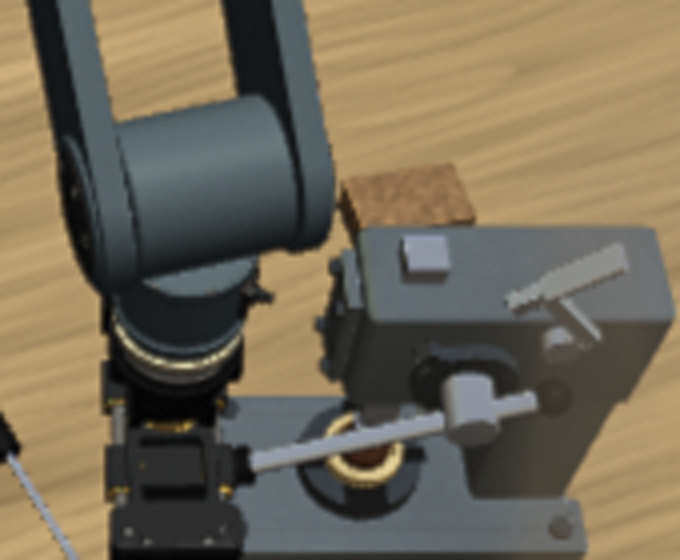

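The lever is down at about 0.99 rad and held (grip at (175,470), bar falling to the left). The ram has sunk, the catch is back, and about 7 N bears on the tool. Handing in.

```bash
python3 -m inch '[[0,0,-0.1,0,1],[0,0,-0.1,0,1],[0,0,-0.1,0,1]]'; python3 -c "
from rig import bot;print(bot.hand_in())"
```

```text
time_s: 12.4
position: [0.551, 0.0489, 0.1163]
tcp_rot: [[0.356, 0.935, -0.002], [0.935, -0.356, -0.0], [-0.001, -0.001, -1.0]]
force: [-4.4, -0.2, 8.6]
opening: 0.267
grasp_force: 30.0
the job is handed in; nothing more can be done
None
```

I handed the job in at 12.4 s with the finished knob standing in the crate, the catch flipped back, and the lever then pulled down and held at about 1.0 rad by my position estimate; I did not see the insert flush directly, but that is past the 0.8 rad where it should be.

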